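# Seat the brass tube and set the knurled ring a quarter turn off its stop

### The arm

A 7-joint arm with a two-finger parallel gripper is mounted at the origin on a cart in front of the work surface, level with it; the furniture and walls round the work are solid. World frame = base frame: x ahead of the robot, y to its left, z up, the work surface at z = 0. Lengths are in m, angles in rad, forces in N, time in s.
With the tool pointing down it reaches from about 0.4 to 0.875 m from the base axis. Payload 19.3 kg.
Tool frame: the origin (TCP) lies at the very end of the fingers, on their centre line; the grasp point (between the pads) lies behind it (ctrl.grip_depth is the z of the grasp point in the tool frame, in m); z points along the fingers, y is the line along which they close (so a half turn about z gives the same grasp; the last joint's range is limited). The gripper opens to 85 mm and grips with 20 to 120 N. Pads are 22 mm wide; open, the fingers measure 114 mm over their backs; the gripper's body (76 mm by 85 mm) begins 54 mm behind the grasp point. The pads swing forward as they close: fully open they stand 13 mm farther back than shut.
Start: joints at [1.184, 0.521, -0.036, 1.599, 0.021, 1.021, -0.113], TCP at [0.195, -0.594, 0.231] pointing down, gripper open.
Joint ranges: [-2.91, 2.91], [-0.3, 2.13], [-1.5, 1.42], [0.17, 2.43], [-1.26, 4.41], [0.16, 1.93], [-2.52, 2.52]. Speed limits (rad/s): [1.89, 1.89, 2.39, 2.39, 3.01, 3.01, 3.01].

### API

Orientations are given as a unit quaternion [w, x, y, z].
In Python, from bench import telemetry, optics, workorder, ctrl gives the robot as it stands.
- The arm moves only by the tool servo_tool, never from a script. Its argument "plan" is a list of rows, each a list of 6 numbers: the shift along the tool's x, y, z in m, then the turn, a rotation vector about the tool's x, y, z in rad. A call has 1 to 5 rows; each row shifts and turns the commanded pose from where the row before left it, along the tool's axes as they then stand; what a row does not reach is not made up. A row lasts 1/10 s, in which the tool goes at most 50 mm and 8.59 degrees, less where a joint would pass 70% of its speed; a pose out of reach is approached as far as the arm can. A call with a gripper value outside its range is refused whole. "jaw" is the closure, from -1 (fully open) to 1 (shut), set as the call begins (left out, the last holds). The fingers move at their own pace and stop on an object; "newtons" is the grip in N (left out, the last holds). Time passes only in rows, so rows that do not move let the fingers close. It gives the time, the measured TCP pose, the force, the opening and the grip force at its end, in the units of the state.
- telemetry.get_obs(): the state, without advancing time (a new reading comes with each control period).
- optics.capture(name): name is "side" or "top" or "wrist"; returns a dict with "color" (480x640x3 uint8, red, green, blue), "fx", "fy", "cx", "cy" (pixels), "rvec" (rotation vector, rad) and "tvec" (3), from world to camera coordinates, as OpenCV has them. Camera axes: x right, y down, z forward; pixel columns grow to the right and rows downward; lengths in m; the calibration is good to about 2 mm. A picture is of the moment at which its call begins. There is no depth.
- workorder.hand_in(): hands the job in; it is judged then, once.
The state is a dict: "t": time; "joints": joint angles; "qvel": joint speeds; "joint_torque": joint torques, N m; "position": TCP position; "ee_rot": TCP orientation; "ft_force": force on the tool from outside, world axes, zero at the start; "ft_torque": the same for the moment, N m; "width": opening from 0.0 (shut) to 1.0 (fully open); "grip_force": force on a finger pad.
Only numpy, scipy, OpenCV 4.12 (cv2) and the standard library are available. Lean on these libraries where they do the work, as an engineer would, in place of code of your own. Each camera call takes 0.05 s, during which the arm holds its last target. There are 200 camera calls.

### The job

Slide the tall brass tube down through the knurled ring, fully home into the bore of the upright holder. Then screw the ring down, clockwise from above, until it bottoms out, and back it off a quarter turn so that the tube stays free to turn. Finish while still gripping the ring there: do not let go of it, and leave the other loose things where they are.

Things in the scene. Friction and masses are not known exactly. Their poses are not given: they have to be found in the camera images.
- tube_mid (a point): centre (half-way up) of the plain tan brass tube, 20 mm in diameter, 123 mm long, standing upright on the bench; z is its long axis and either end may go down. It weighs 0.06 to 0.13 kg. A shorter steel tube that also stands on the bench is not part of the job
- holder: tube holder fixed to the bench, not movable: a dark flange 80 mm in diameter and 8 mm thick, on it an aluminium column 37 mm in diameter up to 90 mm, then a threaded nose 32 mm in diameter up to 116 mm. The origin is on its axis at the bench top, z is up along the bore. The bore is 23 mm in diameter; its flat floor is 10 mm above the bench, so a seated tube has its centre 71.5 mm and its top 133 mm above the bench
- holder_mouth (a point): centre of the mouth of the holder's bore, on the axis at the top of the nose, 116 mm above the bench; the mouth is bevelled: 29 mm wide at the top, narrowing to 23 mm over 6 mm
- ring_mid (a point): centre of the dark knurled ring round the holder's nose: 44 mm in outer diameter, 18 mm high, this point half-way up on the axis. Bottomed out it stands on the column's shoulder, 90 to 108 mm above the bench, and it rises 0.8 mm per radian as it is unscrewed. The nose sticks 8 mm or less out of its top. It is already started on the thread and cannot come off; it turns stiffly (about 0.06 N m) and stays where it is left
- ring (a joint): angle of the knurled ring about the upright axis: 0 = bottomed out (a hard stop), grows anticlockwise seen from above (unscrewing); a quarter turn is 1.57 rad. It starts between 1.9 and 3.2 rad, so up to about half a turn of screwing down
- short_tube: bystander: short grey steel tube, 17 mm in diameter, 64 mm high, standing; origin at the centre of its underside
- jar: bystander: square milk-white dispenser jar with a steel lid, 40x40x75 mm; origin at the centre of its underside
- tape: bystander: roll of yellow tape lying flat, 63 mm in diameter, 19 mm high; origin at the centre of its underside
Not all that is in view belongs to the job. What is shaped like the part that bears tube_mid but green is not meant.

How it is judged:
By the outcome, as a careful person would: the job done as asked, in the order asked, and still so for the second after the job is handed in, while the arm keeps its last pose, push and grip.
It also fails if it takes over 72 s, if anything falls off the work surface, if the arm or the gripper's body presses on something with over 40 N, if the wrist force passes 120 N, or if a joint passes its speed limit or range.

## Working session

There is one attempt and no reset: what is moved stays moved. The work goes in short steps, Python scripts to look and compute and a tool call to move; the robot and the scene stay as the last step left them, time stands still between calls to the robot, and variables do not carry over. Pictures are saved under pics/ and viewed, at most 10 in all, crops included, and the job is handed in when it is done.

Besides the shell and the picture viewer there is one more tool, called after "Emit:" in YAML: its name, and indented under it one key for each argument. servo_tool: Moves the arm, as the interface text tells. Its arguments: {"type":"object","properties":{"plan":{"type":"array","items":{"type":"array","items":{"type":"number"}}},"jaw":{"type":"number"},"newtons":{"type":"number"}},"required":["plan"]}

```bash
mkdir -p pics; cat > h.py <<'E'
import numpy as np, cv2
from bench import telemetry, optics, workorder, ctrl
def shot(n,f):
    c=optics.capture(n); cv2.imwrite('pics/'+f,c['color'][:,:,::-1]); np.save('pics/'+f+'.npy',c,allow_pickle=True); return c
def load(f): return np.load('pics/'+f+'.npy',allow_pickle=True).item()
def K(c): return np.array([[c['fx'],0,c['cx']],[0,c['fy'],c['cy']],[0,0,1.]])
def proj(c,P): return cv2.projectPoints(np.atleast_2d(np.array(P,float)),np.array(c['rvec'],float),np.array(c['tvec'],float),K(c),None)[0][:,0]
def atz(c,uv,z):
    R=cv2.Rodrigues(np.array(c['rvec'],float))[0]; o=-R.T@np.ravel(c['tvec']); d=R.T@np.linalg.inv(K(c))@[uv[0],uv[1],1]
    return o+d*(z-o[2])/d[2]
E
python3 - <<'E'
from h import *
for n in("side","top"):
    c=shot(n,n+'0.png'); R=cv2.Rodrigues(np.array(c['rvec'],float))[0]; print(n,-R.T@np.ravel(c['tvec']),R[2],c['fx'])
a=load('side0.png')['color'];b=load('top0.png')['color']
o=telemetry.get_obs(); print(o,ctrl.grip_depth)
E
```

```text
side [ 0.5833674  -0.93623566  0.41606424] [-0.02790782  0.9237815  -0.38190169] 466.84040943404915
top [ 0.41491324 -0.16655261  0.93445931] [ 0.17641322  0.03106196 -0.98382597] 438.6821020336412
{'t': 0.1, 'joints': array([ 1.1838009 ,  0.52195435, -0.03631404,  1.5999037 ,  0.02119549,
        1.02112486, -0.11279682]), 'qvel': array([ 0.00013322, -0.00224885, -0.00078298, -0.00035274, -0.00025465,
       -0.00011287,  0.00139944]), 'joint_torque': array([ 3.41355626e-03, -9.28492141e+01,  1.98416948e+00, -3.70533478e+01,
        1.81754533e-02,  5.35985208e-03,  6.30349746e-05]), 'position': array([ 0.19457528, -0.59363916,  0.23080041]), 'ee_rot': array([-4.89391834e-04,  9.87482950e-01,  1.57724986e-01, -1.15056888e-04]), 'ft_force': array([-0.37334744,  0.12252851, -0.4193374 ]), 'ft_torque': array([ 0.00936983,  0.00561948, -0.04310892]), 'grip_force': 0.0, 'width': 0.9996006201364551} -0.0187
```

View pics/side0.png

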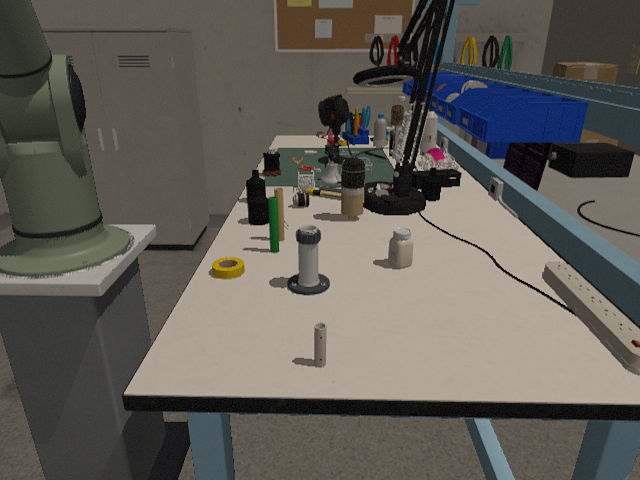

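View pics/top0.png

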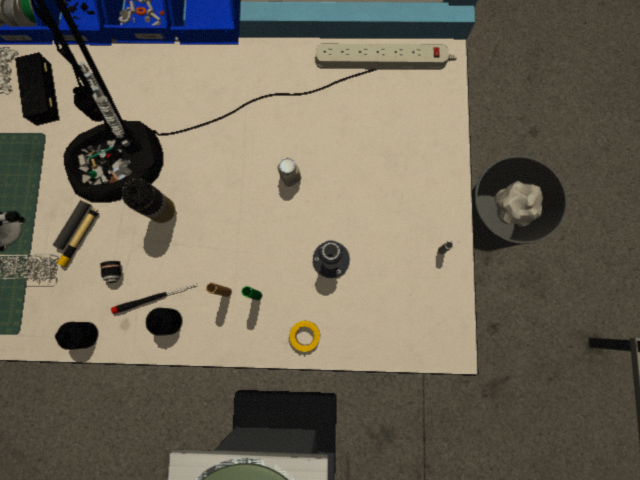

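Candidates for the brass tube: the tan cylinder (side 280,215; top 218,290), the green decoy (side 274,225; top 252,293) and the short steel tube (side 320,345; top 445,247). By description it is the tan one. The holder is at side (308,260) and top (330,257). I'll check this in a close crop.

```bash
python3 - <<'E'
from h import *
s=load('side0.png')['color'];t=load('top0.png')['color']
z=lambda im,k:cv2.resize(im[:,:,::-1],None,fx=k,fy=k,interpolation=cv2.INTER_CUBIC)
A=z(s[180:300,250:340],5)  #450x600
B=z(t[270:310,195:265],5) #350x200
C=z(t[230:290,295:365],5) #350x300
img=np.zeros((600,800,3),np.uint8);img[:,:450]=A;img[:200,450:]=B;img[200:500,450:]=C
cv2.imwrite('pics/crop.png',img)
E
```

```text
(no output)
```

View pics/crop.png

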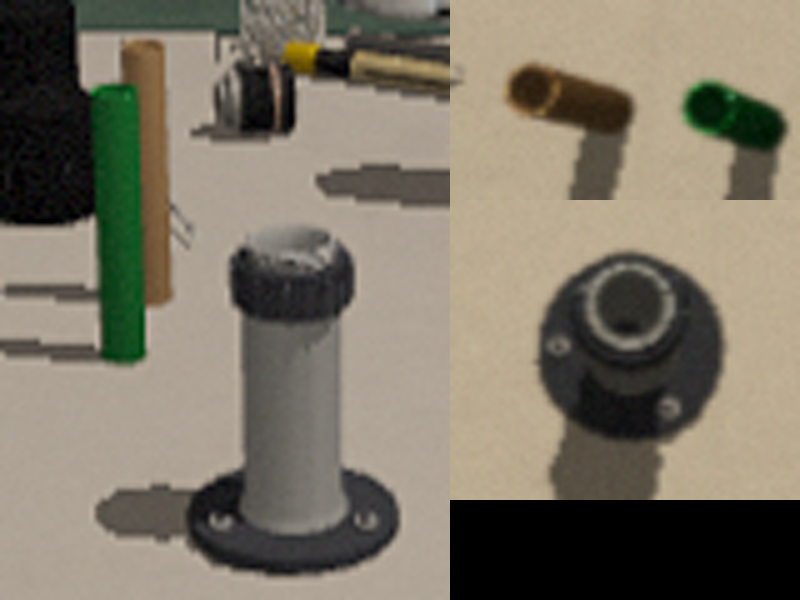

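The crop confirms the tan tube: top-view rim at about (211,288), side view from (278,189) to (281,239). It stands left of the green one, and the holder's mouth is at top (330.5,251).

```bash
python3 - <<'E'
from h import *
from scipy.optimize import least_squares
t=load('top0.png');s=load('side0.png')
def fit(obs):
    f=lambda p:np.concatenate([proj(c,[p[0],p[1],z])[0]-uv for c,z,uv in obs])
    r=least_squares(f,[.5,-.2]); return r.x.round(4),r.fun.round(1)
print('tube',fit([(t,.123,(211.2,287.6)),(t,0,(226.5,292)),(s,.123,(278.2,188.5)),(s,0,(281.2,238.7))]))
print('green',fit([(t,.123,(246.2,290.5)),(s,.123,(272.5,197.5)),(s,0,(274,251))]))
print('holder',fit([(t,.116,(330.3,250.8)),(t,.008,(330.8,258.8)),(s,.116,(308.2,227.6)),(s,.008,(308.2,283.6))]))
print('short',fit([(t,.064,(448,244.5)),(s,.064,(320.5,325)),(s,0,(320,365))]), 'jar',atz(t,(288,165),.075))
print('tape',atz(t,(304,336),.015), 'screwdriver tip', atz(t,(197,287),0), atz(t,(165,295),.01),'bottle',atz(t,(164,320),.1))
E
```

```text
tube (array([0.4749, 0.0637]), array([-0.2, -0.5,  0.4, -0.3,  0.2, -0.7, -1.2,  0.1]))
green (array([ 0.4693, -0.0033]), array([ 0.4,  0.5,  0.1, -0.7,  0.5, -0.5]))
holder (array([ 0.5499, -0.1582]), array([ 1. , -0.1,  0.8,  0.1, -0.2, -0.7,  0.2, -3. ]))
short (array([ 0.5761, -0.3937]), array([ 1.4,  0.2, -0.1, -0.1,  0.2, -1.5])) jar [ 0.73360048 -0.0643562   0.075     ]
tape [ 0.38752182 -0.10544719  0.015     ] screwdriver tip [0.48340621 0.12879747 0.        ] [0.46404623 0.19262061 0.01      ] bottle [0.41220033 0.15524974 0.1       ]
```

```bash
cat >> h.py <<'E'
from scipy.spatial.transform import Rotation as Ro
from scipy.optimize import fsolve
def pose():
    o=telemetry.get_obs(); q=o['ee_rot']; return np.array(o['position']),Ro.from_quat([q[1],q[2],q[3],q[0]]),o
def row(pos,yaw,n):
    "constant tool row, repeated n times, to reach pos with tool straight down, tool x at yaw (rad)"
    p,R,o=pose(); T=Ro.from_euler('z',yaw)*Ro.from_euler('x',np.pi)
    w=(R.inv()*T).as_rotvec()/n
    def f(s):
        a,b=p.copy(),R
        for _ in range(n): a=a+b.apply(s); b=b*Ro.from_rotvec(w)
        return a-pos
    s=fsolve(f,np.zeros(3)); x=R.apply([1,0,0])
    print('n',n,'shift',s.round(4),'turn',w.round(4),'| at',p.round(4),'yaw',np.arctan2(x[1],x[0]).round(3),'tilt',np.degrees(np.arccos(-R.apply([0,0,1])[2])).round(2),'j',np.round(o['joints'],2),'t',o['t'])
E
python3 -c "
from h import *
row([.475,.064,.2],np.pi/2,12)"
```

```text
n 12 shift [ 0.0612 -0.0174  0.0026] turn [-1.000e-04 -0.000e+00 -1.045e-01] | at [ 0.1946 -0.5936  0.2308] yaw 0.317 tilt 0.06 j [ 1.18  0.52 -0.04  1.6   0.02  1.02 -0.11] t 0.1
```

Emit:
servo_tool:
  plan:
    - [0.0365,-0.0105,0,0,0,-0.063]
    - [0.0365,-0.0105,0,0,0,-0.063]
    - [0.0365,-0.0105,0,0,0,-0.063]
    - [0.0365,-0.0105,0,0,0,-0.063]
    - [0.0365,-0.0105,0,0,0,-0.063]
  jaw: -1

```text
t: 0.6
position: [0.3375, -0.4675, 0.231]
ee_rot: [-0.0, 0.95, 0.312, -0.0]
ft_force: [0.7, -1.2, 0.5]
width: 1.002
grip_force: 0.0
```

Emit:
servo_tool:
  plan:
    - [0.0365,-0.0105,0,0,0,-0.063]
    - [0.0365,-0.0105,0,0,0,-0.063]
    - [0.0365,-0.0105,0,0,0,-0.063]
    - [0.0365,-0.0105,0,0,0,-0.063]
    - [0.0365,-0.0105,0,0,0,-0.063]

```text
t: 1.1
position: [0.4332, -0.3043, 0.2311]
ee_rot: [-0.0, 0.889, 0.457, -0.0]
ft_force: [0.5, -0.4, -0.8]
width: 1.0
grip_force: 0.0
```

Emit:
servo_tool:
  plan:
    - [0.0365,-0.0105,0,0,0,-0.063]
    - [0.0365,-0.0105,0,0,0,-0.063]
    - [0.0365,-0.0105,0,0,0,-0.063]
    - [0.0365,-0.0105,0,0,0,-0.063]
    - [0,0,0,0,0,0]

```text
t: 1.6
position: [0.4708, -0.1543, 0.2314]
ee_rot: [-0.001, 0.823, 0.568, 0.001]
ft_force: [-0.1, 0.0, -0.2]
width: 1.004
grip_force: 0.0
```

```bash
python3 -c "
from h import *
row([.475,.064,.2],np.pi/2,6)"
```

```text
n 6 shift [ 0.0359 -0.007   0.0053] turn [ 0.     -0.0003 -0.0606] | at [ 0.4708 -0.1543  0.2314] yaw 1.207 tilt 0.09 j [ 0.51  0.34 -0.39  1.92  0.16  0.92 -0.32] t 1.6
```

Emit:
servo_tool:
  plan:
    - [0.036,-0.007,0,0,0,-0.06]
    - [0.036,-0.007,0,0,0,-0.06]
    - [0.036,-0.007,0,0,0,-0.061]
    - [0.036,-0.007,0,0,0,-0.061]
    - [0.036,-0.007,0,0,0,-0.061]

```text
t: 2.1
position: [0.4807, 0.0246, 0.2312]
ee_rot: [-0.0, 0.73, 0.683, -0.0]
ft_force: [0.5, 0.1, -0.5]
width: 1.001
grip_force: 0.0
```

Emit:
servo_tool:
  plan:
    - [0.036,-0.007,0.01,0,0,-0.061]
    - [0,0,0.02,0,0,0]
    - [0,0,0,0,0,0]
    - [0,0,0,0,0,0]

```text
t: 2.5
position: [0.4763, 0.0591, 0.2014]
ee_rot: [-0.0, 0.71, 0.704, -0.0]
ft_force: [-0.4, -0.3, -0.0]
width: 0.997
grip_force: 0.0
```

```bash
python3 - <<'E'
from h import *
row([.475,.064,.2],np.pi/2,3)
c=shot('wrist','w1.png'); print(proj(c,[[.475,.064,.123],[.475,.064,0]]))
E
```

```text
n 3 shift [ 0.0016 -0.0005  0.0005] turn [-0.0003  0.0001 -0.003 ] | at [0.4763 0.0591 0.2014] yaw 1.562 tilt 0.05 j [ 0.18  0.37 -0.54  1.98  0.25  0.85 -0.5 ] t 2.5
[[318.13291352 239.54737363]
 [318.94210479 207.16570609]]
```

View pics/w1.png

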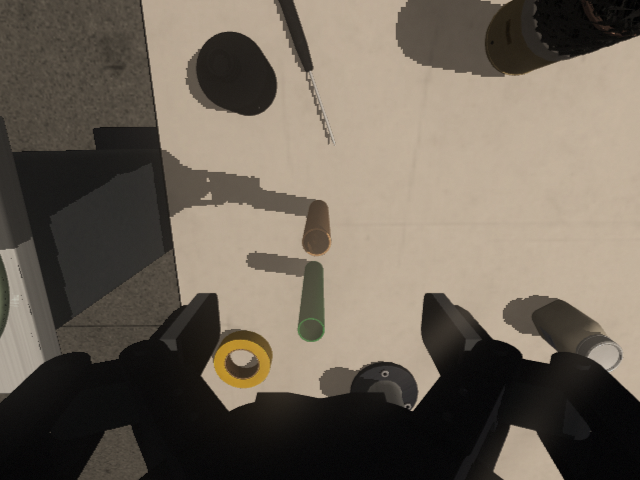

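The wrist view puts the tan rim at (317,241) against a predicted (318,239.5), which agrees within 1 mm. I'll descend and grip.

Emit:
servo_tool:
  plan:
    - [0.0045,-0.0018,0.02,0,0,-0.009]
    - [0,0,0.03,0,0,0]
    - [0,0,0.03,0,0,0]
    - [0,0,0.023,0,0,0]
    - [0,0,0,0,0,0]

```text
t: 3.05
position: [0.4738, 0.0633, 0.0969]
ee_rot: [-0.001, 0.707, 0.707, -0.001]
ft_force: [-0.9, -0.5, 0.6]
width: 0.999
grip_force: 0.0
```

Emit:
servo_tool:
  plan:
    - [0,0,0,0,0,0]
    - [0,0,0,0,0,0]
    - [0,0,0,0,0,0]
    - [0,0,0,0,0,0]
    - [0,0,0,0,0,0]
  jaw: 1
  newtons: 40

```text
t: 3.55
position: [0.475, 0.0643, 0.099]
ee_rot: [0.0, 0.707, 0.707, 0.0]
ft_force: [-1.2, 0.0, 11.4]
width: 0.216
grip_force: 38.7
```

Emit:
servo_tool:
  plan:
    - [0,0,0,0,0,0]
    - [0,0,0,0,0,0]
    - [0,0,0,0,0,0]
    - [0,0,0,0,0,0]
    - [0,0,0,0,0,0]

```text
t: 4.05
position: [0.4751, 0.0644, 0.099]
ee_rot: [0.0, 0.707, 0.707, 0.0]
ft_force: [-0.8, -0.0, 10.3]
width: 0.215
grip_force: 38.8
```

Emit:
servo_tool:
  plan:
    - [0,0,-0.01,0,0,0]
    - [0,0,-0.03,0,0,0]
    - [0,0,-0.04,0,0,0]
    - [0,0,-0.04,0,0,0]
    - [0,0,-0.03,0,0,0]

```text
t: 4.55
position: [0.4746, 0.0646, 0.2513]
ee_rot: [0.0, 0.707, 0.708, 0.001]
ft_force: [0.0, 0.5, -1.7]
width: 0.217
grip_force: 39.5
```

Emit:
servo_tool:
  plan:
    - [0,0,-0.01,0,0,0]
    - [0,0,0,0,0,0]
    - [0,0,0,0,0,0]

```text
t: 4.85
position: [0.4741, 0.0641, 0.2575]
ee_rot: [-0.0, 0.707, 0.707, -0.0]
ft_force: [-0.0, 0.3, -1.2]
width: 0.213
grip_force: 39.5
```

```bash
python3 - <<'E'
from h import *
c=shot('side','s2.png'); t=shot('top','t2.png')
p=pose()[0]
row([.55,-.158,p[2]],np.pi/2,9)
row([.55,-.158,p[2]],1.0,9)
print(proj(c,[[p[0],p[1],p[2]+.024],[p[0],p[1],p[2]-.099]]))
z=lambda im,k:cv2.resize(im[:,:,::-1],None,fx=k,fy=k,interpolation=cv2.INTER_CUBIC)
cv2.imwrite('pics/s2c.png',z(c['color'][90:240,200:360],4))
E
```

```text
n 9 shift [-0.0247  0.0084 -0.    ] turn [-0.0002  0.      0.0001] | at [0.474  0.0642 0.2571] yaw 1.572 tilt 0.12 j [ 0.21  0.3  -0.58  1.92  0.19  0.98 -0.45] t 4.95
n 9 shift [-0.0221  0.0146 -0.    ] turn [-0.0002  0.0001  0.0636] | at [0.474  0.0642 0.2571] yaw 1.572 tilt 0.12 j [ 0.21  0.3  -0.58  1.92  0.19  0.98 -0.45] t 4.95
[[275.71672583 114.90917859]
 [277.52610936 172.28777368]]
```

View pics/s2c.png

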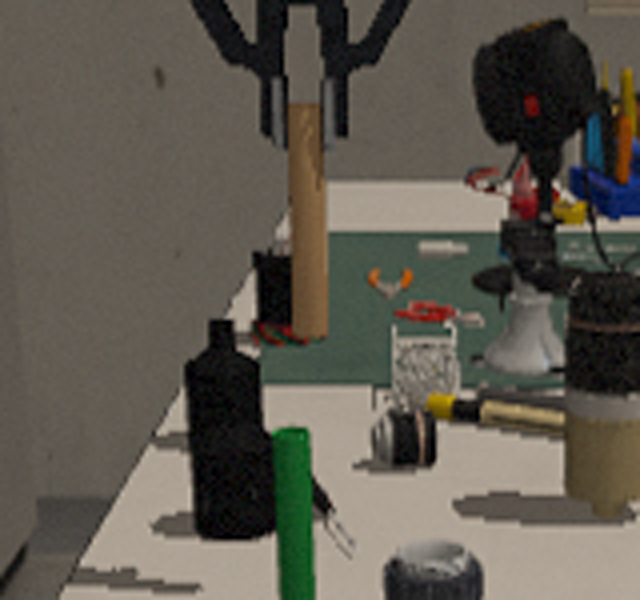

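The side crop shows the tube hanging straight, top at (276,116) and bottom at (278,173.5), as predicted. Next I'll move it over the holder.

Emit:
servo_tool:
  plan:
    - [-0.0315,0.0108,0,0,0,0]
    - [-0.0315,0.0108,0,0,0,0]
    - [-0.0315,0.0108,0,0,0,0]
    - [-0.0315,0.0108,0,0,0,0]
    - [-0.0315,0.0108,0,0,0,0]

```text
t: 5.45
position: [0.5286, -0.0944, 0.2571]
ee_rot: [-0.001, 0.707, 0.708, -0.001]
ft_force: [0.0, 0.9, -0.8]
width: 0.213
grip_force: 39.5
```

Emit:
servo_tool:
  plan:
    - [-0.0315,0.0108,0,0,0,0]
    - [-0.0315,0.0108,0,0,0,0]
    - [0,0,0,0,0,0]
    - [0,0,0,0,0,0]
    - [0,0,0,0,0,0]

```text
t: 5.95
position: [0.5501, -0.1551, 0.2576]
ee_rot: [-0.001, 0.706, 0.708, -0.0]
ft_force: [0.2, -0.2, -1.1]
width: 0.216
grip_force: 39.5
```

```bash
python3 - <<'E'
from h import *
p=pose()[0]; row([.55,-.1565,p[2]],np.pi/2,1)
s=shot('side','s3.png');w=shot('wrist','w3.png')
print(proj(s,[[.55,-.1565,.116],[.55,-.158,.116],[p[0],p[1],p[2]-.1]]),proj(w,[[.55,-.1565,.116],[p[0],p[1],p[2]-.1]]))
z=lambda im,k:cv2.resize(im[:,:,::-1],None,fx=k,fy=k,interpolation=cv2.INTER_CUBIC)
img=np.zeros((600,800,3),np.uint8)
img[:600,:400]=z(s['color'][170:290,268:348],5); img[:400,400:]=z(w['color'][180:380,220:420],2)
cv2.imwrite('pics/c3.png',img)
E
```

```text
n 1 shift [-0.0014 -0.0001 -0.    ] turn [-0.0012 -0.0008  0.0022] | at [ 0.5501 -0.1551  0.2576] yaw 1.573 tilt 0.09 j [ 0.51  0.44 -0.47  1.7   0.22  1.06 -0.03] t 5.95
[[308.12666029 226.54536803]
 [308.09265209 226.84655004]
 [308.08107394 204.20063786]] [[319.9907871  226.90411598]
 [320.06069777 238.08309965]]
```

View pics/c3.png

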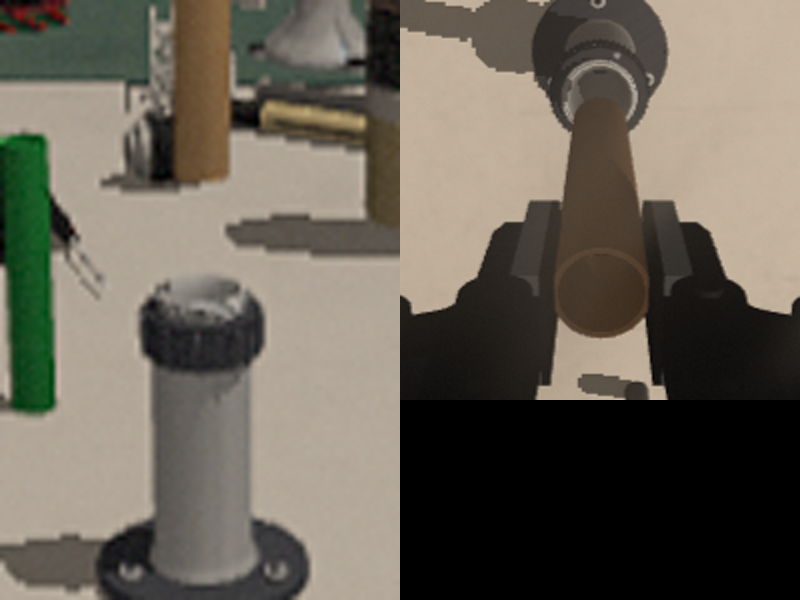

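Tube and mouth line up in both views (side u 308 for both, wrist u 320). I'll insert.

Emit:
servo_tool:
  plan:
    - [-0.0014,0,0.015,0,0,0]
    - [0,0,0.015,0,0,0]
    - [0,0,0.01,0,0,0]
    - [0,0,0.006,0,0,0]
    - [0,0,0.006,0,0,0]

```text
t: 6.55
position: [0.5506, -0.1573, 0.2062]
ee_rot: [0.0, 0.707, 0.708, 0.0]
ft_force: [0.1, 0.2, -0.3]
width: 0.213
grip_force: 39.5
```

Emit:
servo_tool:
  plan:
    - [0,0,0.006,0,0,0]
    - [0,0,0.006,0,0,0]
    - [0,0,0.006,0,0,0]
    - [0,0,0.006,0,0,0]
    - [0,0,0,0,0,0]

```text
t: 7.05
position: [0.5501, -0.1575, 0.1815]
ee_rot: [-0.0, 0.707, 0.707, -0.0]
ft_force: [-0.2, -0.1, -1.1]
width: 0.216
grip_force: 39.5
```

Freely inside: the bottom is at about 0.08 with no contact force.

Emit:
servo_tool:
  plan:
    - [0,0,0.01,0,0,0]
    - [0,0,0.012,0,0,0]
    - [0,0,0.012,0,0,0]
    - [0,0,0.012,0,0,0]
    - [0,0,0,0,0,0]

```text
t: 7.55
position: [0.5495, -0.1573, 0.1343]
ee_rot: [-0.001, 0.707, 0.707, -0.001]
ft_force: [-0.4, 0.6, -1.4]
width: 0.219
grip_force: 39.5
```

Emit:
servo_tool:
  plan:
    - [0,0,0.005,0,0,0]
    - [0,0,0.005,0,0,0]
    - [0,0,0.003,0,0,0]
    - [0,0,0,0,0,0]
    - [0,0,0,0,0,0]

```text
t: 8.05
position: [0.5505, -0.1576, 0.1234]
ee_rot: [0.0, 0.707, 0.707, 0.0]
ft_force: [-0.1, 1.5, -2.6]
width: 0.211
grip_force: 39.5
```

Emit:
servo_tool:
  plan:
    - [0,0,0,0,0,0]
    - [0,0,0,0,0,0]
    - [0,0,0,0,0,0]
    - [0,0,0,0,0,0]
    - [0,0,0,0,0,0]
  jaw: -1

```text
t: 8.55
position: [0.5505, -0.1575, 0.1233]
ee_rot: [0.0, 0.707, 0.707, 0.0]
ft_force: [-0.4, 0.9, 0.8]
width: 1.001
grip_force: 0.0
```

Emit:
servo_tool:
  plan:
    - [0,0,-0.01,0,0,0]
    - [0,0,-0.03,0,0,0]
    - [0,0,-0.02,0,0,0]
    - [0,0,0,0,0,0]
    - [0,0,0,0,0,0]

```text
t: 9.05
position: [0.5505, -0.1577, 0.184]
ee_rot: [0.0, 0.707, 0.707, 0.0]
ft_force: [0.5, 0.7, 0.6]
width: 1.003
grip_force: 0.0
```

```bash
python3 - <<'E'
from h import *
s=shot('side','s4.png');w=shot('wrist','w4.png'); row([.55,-.1573,.18],3.4,12)
for z in(.133,.116):print(proj(s,[.55,-.1573,z]),proj(w,[.55,-.1573,z]))
z=lambda im,k:cv2.resize(im[:,:,::-1],None,fx=k,fy=k,interpolation=cv2.INTER_CUBIC)
img=np.zeros((600,800,3),np.uint8)
img[:600,:400]=z(s['color'][170:290,268:348],5); img[:400,400:]=z(w['color'][180:380,220:420],2)
cv2.imwrite('pics/c4.png',img)
E
```

```text
n 12 shift [0.     0.     0.0002] turn [-0.000e+00 -1.000e-04 -1.524e-01] | at [ 0.5501 -0.1575  0.1829] yaw 1.572 tilt 0.05 j [ 0.49  0.53 -0.44  1.77  0.28  0.91 -0.07] t 9.15
[[308.05275822 217.76460006]] [[319.68840207 259.53477736]]
[[308.10853663 226.70587405]] [[319.72853307 250.98272662]]
```

View pics/c4.png

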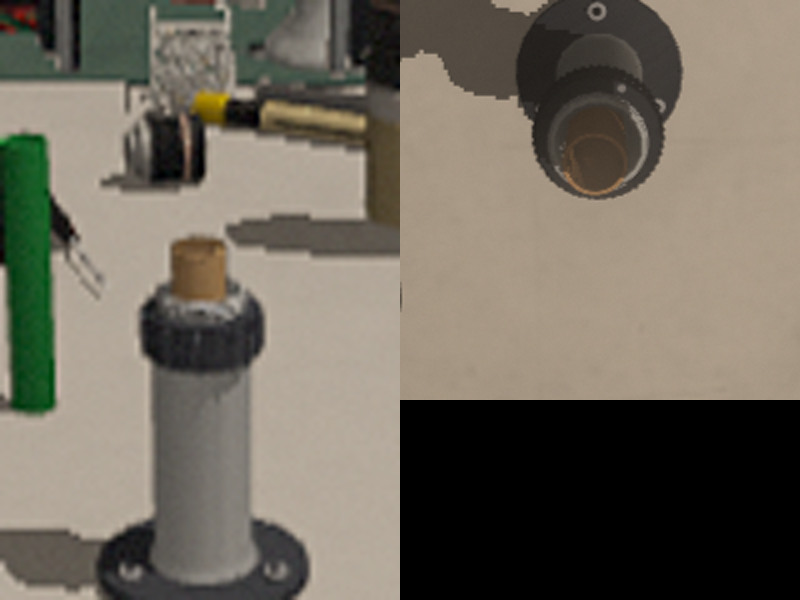

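The tube top is at side (307.7,218.7), against 217.8 predicted when seated, so it is home. Next I'll wind the wrist back anticlockwise before gripping the ring.

Emit:
servo_tool:
  plan:
    - [0,0,0,0,0,-0.149]
    - [0,0,0,0,0,-0.149]
    - [0,0,0,0,0,-0.149]
    - [0,0,0,0,0,-0.149]
    - [0,0,0,0,0,-0.149]

```text
t: 9.65
position: [0.5501, -0.1574, 0.1826]
ee_rot: [-0.001, 0.398, 0.917, -0.0]
ft_force: [-0.2, -0.3, 0.2]
width: 0.994
grip_force: 0.0
```

Emit:
servo_tool:
  plan:
    - [0,0,0,0,0,-0.149]
    - [0,0,0,0,0,-0.149]
    - [0,0,0,0,0,-0.149]
    - [0,0,0,0,0,-0.149]
    - [0,0,0,0,0,-0.149]

```text
t: 10.15
position: [0.5501, -0.1574, 0.1826]
ee_rot: [-0.001, 0.037, 0.999, 0.0]
ft_force: [-0.2, -0.6, -0.4]
width: 0.999
grip_force: 0.0
```

Emit:
servo_tool:
  plan:
    - [0,0,0,0,0,-0.149]
    - [0,0,0,0,0,-0.149]
    - [0,0,0,0,0,-0.149]
    - [0,0,0,0,0,0]
    - [0,0,0,0,0,0]

```text
t: 10.65
position: [0.5502, -0.1575, 0.1828]
ee_rot: [-0.0, -0.18, 0.984, 0.0]
ft_force: [0.1, 0.1, -1.2]
width: 0.998
grip_force: 0.0
```

```bash
python3 - <<'E'
from h import *
row([.55,-.1573,.088],pose()[1].apply([1,0,0])@[0,0,0]+np.arctan2(*pose()[1].apply([1,0,0])[[1,0]]),5)
E
```

```text
n 5 shift [0.    0.    0.019] turn [ 0.0002 -0.0001 -0.    ] | at [ 0.5502 -0.1575  0.1828] yaw -2.779 tilt 0.06 j [ 0.79  0.65 -0.91  1.76  0.58  1.03  1.6 ] t 10.65
```

Emit:
servo_tool:
  plan:
    - [0,0,0.025,0,0,0]
    - [0,0,0.03,0,0,0]
    - [0,0,0.025,0,0,0]
    - [0,0,0.02,0,0,0]
    - [0,0,0,0,0,0]

```text
t: 11.15
position: [0.5491, -0.1572, 0.0811]
ee_rot: [-0.002, -0.181, 0.983, 0.001]
ft_force: [0.0, 0.0, 1.0]
width: 0.997
grip_force: 0.0
```

Emit:
servo_tool:
  plan:
    - [0,0,0,0,0,0]
    - [0,0,0,0,0,0]
    - [0,0,0,0,0,0]
    - [0,0,0,0,0,0]
    - [0,0,0,0,0,0]
  jaw: 1
  newtons: 50

```text
t: 11.65
position: [0.5506, -0.1564, 0.0847]
ee_rot: [0.0, -0.183, 0.983, 0.0]
ft_force: [-7.4, 7.3, 14.2]
width: 0.499
grip_force: 48.6
```

```bash
cat > st.py <<'E'
from h import *
p,R,o=pose(); x=R.apply([1,0,0]); print(p.round(4),'yaw',np.arctan2(x[1],x[0]).round(4),'F',np.round(o['ft_force'],1),'M',np.round(o['ft_torque'],3),'j',np.round(o['joints'],2),'w',round(o['width'],3),o['grip_force'],o['t'])
E
python3 st.py
```

```text
[ 0.5506 -0.1564  0.0847] yaw -2.7743 F [-7.4  7.3 14.2] M [1.523e+00 1.480e+00 1.000e-03] j [ 0.73  0.77 -0.82  1.83  0.72  0.87  1.5 ] w 0.499 48.60580187290907 11.65
```

Emit:
servo_tool:
  plan:
    - [0,0.0008,0,0,0,0.1]
    - [0,0,0,0,0,0.1]
    - [0,0,0,0,0,0.1]
    - [0,0,0,0,0,0.1]
    - [0,0,0,0,0,0.1]

```text
t: 12.15
position: [0.5506, -0.157, 0.0845]
ee_rot: [0.001, 0.069, 0.998, -0.0]
ft_force: [-2.3, -0.0, 9.2]
width: 0.498
grip_force: 49.5
```

```bash
python3 st.py
```

```text
[ 0.5506 -0.157   0.0845] yaw 3.0039 F [-2.3 -0.   9.2] M [0.008 0.562 0.12 ] j [ 0.66  0.73 -0.7   1.83  0.63  0.82  1.07] w 0.498 49.516897313296795 12.15
```

Emit:
servo_tool:
  plan:
    - [0,0,0,0,0,0.14]
    - [0,0,0,0,0,0.14]
    - [0,0,0,0,0,0.14]
    - [0,0,0,0,0,0.14]
    - [0,0,0,0,0,0.14]

```text
t: 12.65
position: [0.5501, -0.1577, 0.0842]
ee_rot: [0.0, 0.408, 0.913, -0.0]
ft_force: [-3.7, -4.0, 2.5]
width: 0.5
grip_force: 50.3
```

```bash
python3 st.py
```

```text
[ 0.5501 -0.1577  0.0842] yaw 2.3018 F [-3.7 -4.   2.5] M [-0.829  0.709  0.094] j [ 0.55  0.68 -0.53  1.84  0.49  0.75  0.48] w 0.5 50.25600973516703 12.65
```

Emit:
servo_tool:
  plan:
    - [0,0,0.0001,0,0,0.1]
    - [0,0,0.0001,0,0,0.1]
    - [0,0,0.0001,0,0,0.1]
    - [0,0,0.0001,0,0,0.1]
    - [0,0,0.0001,0,0,0.1]

```text
t: 13.15
position: [0.5496, -0.158, 0.0836]
ee_rot: [0.0, 0.62, 0.784, -0.001]
ft_force: [-6.0, -5.0, 5.6]
width: 0.505
grip_force: 50.7
```

```bash
python3 st.py
```

```text
[ 0.5496 -0.158   0.0836] yaw 1.8031 F [-6.  -5.   5.6] M [-1.178  1.423  0.049] j [ 0.46  0.66 -0.4   1.84  0.38  0.72  0.08] w 0.505 50.68371891975403 13.15
```

Emit:
servo_tool:
  plan:
    - [-0.0003,-0.0006,0,0,0,0.06]
    - [0,0,0,0,0,0.06]
    - [0,0,0,0,0,0.06]
    - [0,0,0,0,0,0.06]
    - [0,0,0,0,0,0]

```text
t: 13.65
position: [0.5492, -0.158, 0.0836]
ee_rot: [0.0, 0.709, 0.705, -0.0]
ft_force: [-4.6, -3.3, 3.5]
width: 0.503
grip_force: 50.4
```

```bash
python3 st.py
```

```text
[ 0.5492 -0.158   0.0836] yaw 1.5653 F [-4.6 -3.3  3.5] M [-0.86   0.952 -0.042] j [ 0.42  0.65 -0.34  1.84  0.32  0.7  -0.11] w 0.503 50.42110288515687 13.65
```

Emit:
servo_tool:
  plan:
    - [0,0,0.0001,0,0,0.06]
    - [0,0,0,0,0,0.06]
    - [0,0,0.0001,0,0,0.06]
    - [0,0,0,0,0,0.06]
    - [0,0,0,0,0,0]

```text
t: 14.15
position: [0.549, -0.158, 0.0834]
ee_rot: [0.0, 0.788, 0.615, -0.001]
ft_force: [-6.7, -3.7, 4.8]
width: 0.497
grip_force: 50.6
```

```bash
python3 st.py
```

```text
[ 0.549  -0.158   0.0834] yaw 1.326 F [-6.7 -3.7  4.8] M [-0.916  1.413  0.738] j [ 0.37  0.65 -0.28  1.85  0.27  0.69 -0.3 ] w 0.497 50.56074745953083 14.15
```

Emit:
servo_tool:
  plan:
    - [0,0,0,0,0,0.02]
    - [0,0,0,0,0,0]

```text
t: 14.35
position: [0.5489, -0.158, 0.0833]
ee_rot: [0.0, 0.794, 0.608, -0.001]
ft_force: [-6.8, -4.0, 5.0]
width: 0.499
grip_force: 50.6
```

```bash
python3 st.py
```

```text
[ 0.5489 -0.158   0.0833] yaw 1.3081 F [-6.8 -4.   5. ] M [-0.923  1.441  1.009] j [ 0.37  0.65 -0.27  1.85  0.26  0.68 -0.32] w 0.499 50.574670135974884 14.35
```

Emit:
servo_tool:
  plan:
    - [0,0,0,0,0,0.02]
    - [0,0,0,0,0,0]

```text
t: 14.55
position: [0.549, -0.158, 0.0833]
ee_rot: [0.0, 0.8, 0.601, -0.001]
ft_force: [-6.7, -5.5, 4.9]
width: 0.5
grip_force: 50.6
```

```bash
python3 st.py
```

```text
[ 0.549  -0.158   0.0833] yaw 1.2886 F [-6.7 -5.5  4.9] M [-0.926  1.45   1.395] j [ 0.37  0.64 -0.27  1.85  0.26  0.68 -0.33] w 0.5 50.5709301866591 14.55
```

Hard stop found: the torque rises steadily from about yaw 1.365, meaning the ring began near 2.14 rad, which is in range. I'll unload a little to check for slip, then back off.

Emit:
servo_tool:
  plan:
    - [0,0,0,0,0,-0.03]
    - [0,0,0,0,0,-0.03]
    - [0,0,0,0,0,0]

```text
t: 14.85
position: [0.549, -0.158, 0.0833]
ee_rot: [0.0, 0.781, 0.624, -0.0]
ft_force: [-6.0, -4.0, 4.7]
width: 0.499
grip_force: 50.6
```

```bash
python3 st.py
```

```text
[ 0.549  -0.158   0.0833] yaw 1.3488 F [-6.  -4.   4.7] M [-0.734  1.289  0.177] j [ 0.38  0.65 -0.29  1.85  0.27  0.69 -0.29] w 0.499 50.59874815866351 14.85
```

Emit:
servo_tool:
  plan:
    - [0,0,0,0,0,-0.03]
    - [0,0,0,0,0,0]

```text
t: 15.05
position: [0.549, -0.158, 0.0833]
ee_rot: [0.0, 0.772, 0.636, -0.0]
ft_force: [-5.2, -2.8, 4.7]
width: 0.503
grip_force: 50.6
```

```bash
python3 st.py
```

```text
[ 0.549  -0.158   0.0833] yaw 1.3786 F [-5.2 -2.8  4.7] M [-0.741  1.373 -0.023] j [ 0.38  0.65 -0.29  1.85  0.28  0.69 -0.26] w 0.503 50.605131816118956 15.05
```

No slip: the torque crosses zero at yaw 1.358, so the target is yaw 2.93.

Emit:
servo_tool:
  plan:
    - [0,0,-0.0001,0,0,-0.12]
    - [0,0,-0.0001,0,0,-0.12]
    - [0,0,-0.0001,0,0,-0.12]
    - [0,0,-0.0001,0,0,-0.12]
    - [0,0,-0.0001,0,0,-0.12]

```text
t: 15.55
position: [0.5497, -0.1579, 0.084]
ee_rot: [0.001, 0.548, 0.837, -0.0]
ft_force: [-0.9, -2.8, 1.3]
width: 0.499
grip_force: 50.4
```

Emit:
servo_tool:
  plan:
    - [0,0,-0.0001,0,0,-0.12]
    - [0,0,-0.0001,0,0,-0.12]
    - [0,0,-0.0001,0,0,-0.12]
    - [0,0,-0.0001,0,0,-0.12]
    - [0,0,-0.0001,0,0,-0.12]

```text
t: 16.05
position: [0.5503, -0.1575, 0.0845]
ee_rot: [0.001, 0.276, 0.961, 0.0]
ft_force: [2.1, -1.5, -0.2]
width: 0.502
grip_force: 50.6
```

```bash
python3 st.py
```

```text
[ 0.5503 -0.1575  0.0845] yaw 2.5828 F [ 2.1 -1.5 -0.2] M [-0.011 -0.326 -0.113] j [ 0.6   0.7  -0.6   1.83  0.55  0.78  0.71] w 0.502 50.63618637621403 16.05
```

Remaining: 0.35 rad.

Emit:
servo_tool:
  plan:
    - [0,0,-0.0001,0,0,-0.1]
    - [0,0,-0.0001,0,0,-0.1]
    - [0,0,-0.0001,0,0,-0.1]
    - [0,0,0,0,0,-0.05]
    - [0,0,0,0,0,0]

```text
t: 16.55
position: [0.5504, -0.1571, 0.0847]
ee_rot: [0.001, 0.106, 0.994, 0.0]
ft_force: [3.5, 1.8, 2.1]
width: 0.498
grip_force: 51.1
```

Emit:
servo_tool:
  plan:
    - [0,0,0,0,0,0]
    - [0,0,0,0,0,0]
    - [0,0,0,0,0,0]

```text
t: 16.85
position: [0.5504, -0.1571, 0.0845]
ee_rot: [0.001, 0.107, 0.994, -0.0]
ft_force: [5.7, 2.3, 6.2]
width: 0.502
grip_force: 51.5
```

```bash
python3 st.py; python3 - <<'E'
from h import *
s=shot('side','s9.png'); t=shot('top','t9.png')
z=lambda im,k:cv2.resize(im[:,:,::-1],None,fx=k,fy=k,interpolation=cv2.INTER_CUBIC)
img=np.zeros((600,800,3),np.uint8); img[:600,:400]=z(s['color'][170:290,268:348],5); img[:300,400:]=cv2.resize(s['color'][:,:,::-1],(400,300)); img[300:,400:]=cv2.resize(t['color'][:,:,::-1],(400,300))
cv2.imwrite('pics/c9.png',img)
E
```

```text
[ 0.5504 -0.1571  0.0845] yaw 2.9278 F [5.7 2.3 6.2] M [ 0.383 -0.99  -0.027] j [ 0.65  0.72 -0.69  1.83  0.62  0.81  1.  ] w 0.502 51.496421825140715 16.85
```

View pics/c9.png

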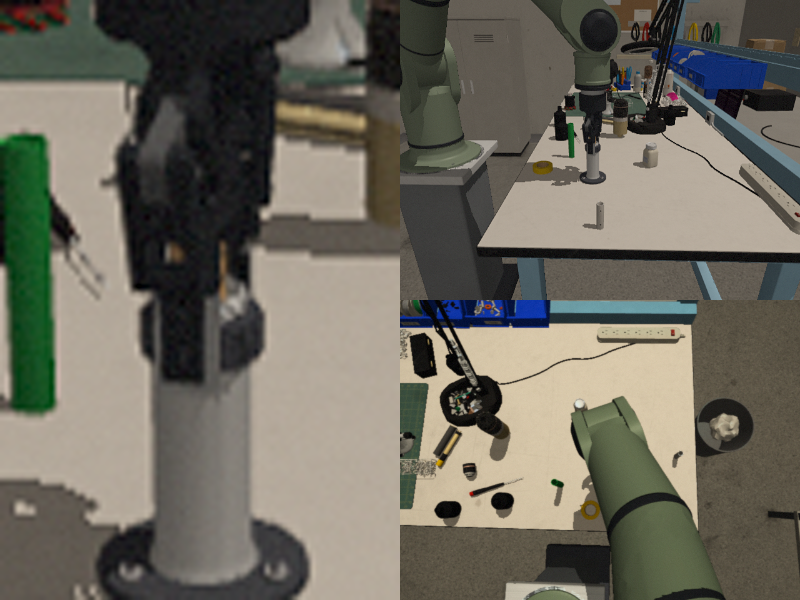

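The side crop shows the ring gripped at about (308,235) with the tube standing in the bore. The jar, tape, short tube and green tube have not moved. The ring is backed off 1.57 rad.

```bash
python3 -c "
from h import *
print(workorder.hand_in())"
```

```text
the job is handed in; nothing more can be done
None
```

Job handed in at about 17 s: the brass tube is seated in the bore, the ring was screwed down to its stop and backed off 1.57 rad (by measured wrist angle), and the gripper still holds it; the other loose things look unmoved.

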